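# Tip the boot studs out of the sorting tray

### The arm

A 6-joint arm with a two-finger parallel gripper is mounted at the origin on the work surface. World frame = base frame: x ahead of the robot, y to its left, z up, the work surface at z = 0. Lengths are in m, angles in rad, forces in N, time in s.
With the tool pointing down it reaches from about 0.35 to 0.775 m from the base axis. Payload 5.5 kg.
Tool frame: the origin (TCP) lies at the very end of the fingers, on their centre line; the grasp point (between the pads) lies 19 mm behind it (grip_point_offset is the distance from the TCP to the grasp point, in m); z points along the fingers, y is the direction in which the jaws open and shut (so a half turn about z gives the same grasp; the last joint's range is limited). The gripper opens to 85 mm and grips with 20 to 120 N. Pads are 22 mm wide; open, the fingers measure 114 mm over their backs; the gripper's body (76 mm by 85 mm) begins 54 mm behind the grasp point. The pads swing forward as they close: fully open they stand 13 mm farther back than shut.
Start: joints at [-1.353, 0.313, 0.046, 1.304, 0, 1.431], TCP at [0.201, -0.539, 0.231] pointing down, gripper open.
Joint ranges: [-2.76, 2.76], [-0.86, 1.69], [-1.03, 1.26], [-2.2, 2.34], [-1.47, 1.5], [-3.14, 3.14]. Speed limits (rad/s): [2.57, 2.57, 3.14, 3.14, 3.14, 3.14].

### API

Orientations are given as a unit quaternion [w, x, y, z].
In Python, from workcell import * gives the robot as it stands.
- The arm moves only by the shell command python3 -m crank 'ROWS' [OPENING] [FORCE]. ROWS is a JSON object of lists of equal length, an entry for each row: "travel": the shift along the tool's x, y, z in units of 40 mm (1.0 is 40 mm), a list of three; "turn": the turn about the tool's z in rad. In form: {"travel": [[x, y, z], ...], "turn": [turn, ...]}. A call has 1 to 5 rows; each row is the pose to reach, as a shift and turn from the pose commanded when the call began, along the tool's axes at that moment; what a row does not reach only later rows make up. A row lasts 1/12 s, in which the tool goes at most 41.7 mm and 7.16 degrees, less where a joint would pass 70% of its speed; a pose out of reach is approached as far as the arm can. A call with a gripper value outside its range is refused whole. OPENING is the finger opening in mm, from 0 to 85.4, set as the call begins (- or left out, the last holds). The fingers move at their own pace and stop on an object; FORCE is the grip in N (left out, the last holds). Time passes only in rows, so rows that repeat a pose let the fingers close. It gives the time, the measured TCP pose, the force and the opening at its end, in the units of the state.
- get_state(): the state, without advancing time (a new reading comes with each control period).
- read_camera(name): name is "scene" or "top" or "wrist"; returns a dict with "image" (384x512x3 uint8, red, green, blue), "K" (3x3 intrinsics, pixels), "R" (3x3) and "t" (3): a world point X has camera coordinates R X + t. Camera axes: x right, y down, z forward; pixel columns grow to the right and rows downward; lengths in m; the calibration is good to about 2 mm. A picture is of the moment at which its call begins. There is no depth.
- hand_in(): hands the job in, once; it reports no verdict.
The state is a dict: "clock": time; "joint_pos": joint angles; "qvel": joint speeds; "tau": joint torques, N m; "tcp_pos": TCP position; "orientation": TCP orientation; "wrist_force": force on the tool from outside, world axes, zero at the start; "ft_torque": the same for the moment, N m; "finger_gap": finger opening in m.
Only numpy, scipy, OpenCV 4.12 (cv2) and the standard library are available. Lean on these libraries where they do the work, as an engineer would, in place of code of your own. Each camera call takes 0.05 s, during which the arm holds its last target. There are 200 camera calls.

### The job

Pick up the sorting tray by its fin and tip it on its stud corner, low over the dish, so that all three boot studs slide out through their rim gap into the dish while the plates, rings and discs stay in their own bays. Then stand the tray flat in the middle of its black mat again and let go. Do not touch any of the pieces with the fingers and leave the can, the bottle and the brush alone.

Things in the scene. Friction and masses are not known exactly. Their poses are not given: they have to be found in the camera images.
- tray: Loose white plastic tray, 164 x 164 mm, 280 to 460 g. Origin under the centre of its floor, z up. Floor and walls 4 mm thick, tops of rim and dividers 26 mm above the origin. Dividers along its x and y axes cross at the centre: four bays, about 76 x 76 mm. Each bay has its own rim gap at the tray's corner, where both rim walls stop 28 mm short of the corner; the floor runs out there with no lip.
- tray_fin (a point): Centre of the top edge of the tray's upright grip fin: a white plate over the tray's centre, 64 mm long along the tray's x, 14 mm thick along its y, its top 70 mm above the tray's origin.
- stud_gap (a point): Corner of the tray in the rim gap of the bay that holds the studs, on top of the floor: x -82, y -82, z 4 mm in the tray's frame.
- mat: Fixed black rubber mat, 220 x 220 x 4 mm, on which the tray stands. Origin at the centre of its underside.
- dish: Loose round aluminium dish, 170 mm across the rim, 148 mm across the foot, 45 mm high, wall 4 mm, inner floor 5 mm up, 700 g, empty at the start. Origin at the centre of its underside.
- stud0_mid (a point): Steel boot stud, a blunt cone: 16 mm across the base, 10 mm across the tip, 14 mm high, 12 g. Slippery: slides on the tray at slopes of 11 to 17 degrees (hidden friction), needs more to run along a wall, and shifts in a brisk carry. The point lies on its axis, 6 mm above the base. Starts standing in the tray's -x -y bay.
- stud1_mid (a point): Steel boot stud, a blunt cone: 16 mm across the base, 10 mm across the tip, 14 mm high, 12 g. Slippery: slides on the tray at slopes of 11 to 17 degrees (hidden friction), needs more to run along a wall, and shifts in a brisk carry. The point lies on its axis, 6 mm above the base. Starts standing in the tray's -x -y bay.
- stud2_mid (a point): Steel boot stud, a blunt cone: 16 mm across the base, 10 mm across the tip, 14 mm high, 12 g. Slippery: slides on the tray at slopes of 11 to 17 degrees (hidden friction), needs more to run along a wall, and shifts in a brisk carry. The point lies on its axis, 6 mm above the base. Starts standing in the tray's -x -y bay.
- plate0: Square steel plate 20 x 20 x 6 mm, 18 g, as slippery as the studs; lies in the +x -y bay of the tray; origin at the centre of its underside
- ring0: Steel ring, 24 mm outside, 12 mm inside, 5 mm high, 14 g, as slippery as the studs; lies in the -x +y bay of the tray; origin at the centre of its underside
- disc0: Solid steel disc 24 mm across, 6 mm high, 20 g, as slippery as the studs; lies in the +x +y bay of the tray; origin at the centre of its underside
- plate1: Square steel plate 20 x 20 x 6 mm, 18 g, as slippery as the studs; lies in the +x -y bay of the tray; origin at the centre of its underside
- ring1: Steel ring, 24 mm outside, 12 mm inside, 5 mm high, 14 g, as slippery as the studs; lies in the -x +y bay of the tray; origin at the centre of its underside
- disc1: Solid steel disc 24 mm across, 6 mm high, 20 g, as slippery as the studs; lies in the +x +y bay of the tray; origin at the centre of its underside
- can: Bystander: black spray can, 52 mm across, 140 mm high, standing. Origin at the centre of its underside.
- flask: Bystander: white cleaner bottle with a green cap, 56 mm across, 160 mm high, standing. Origin at the centre of its underside.
- brush: Bystander: wooden shoe brush lying bristles down, 240 x 30 x 28 mm, long along its x. Origin at the centre of its underside.
Not all that is in view belongs to the job. Of the things that look like the dish, the largest one is meant. There is more than one size of the tray; the one meant has the size given above.

How it is judged:
On the way, in this order (a step that is already met when the one before it is completed fails the run):
1. the tray is lifted and its stud corner is brought over the dish (height (world z) of tray above 0.03 m and horizontal distance between stud_gap and dish below 0.085 m), for 0.1 s.
2. all three studs lie in the dish while the tray is still held up (height (world z) of tray above 0.03 m and horizontal distance between each of stud0_mid, stud1_mid, stud2_mid and dish below 0.085 m and z of each of stud0_mid, stud1_mid, stud2_mid in the frame of dish below 0.045 m), for 0.2 s.
At the end, for the whole second after the job is handed in: The three studs lie at rest inside the dish, which stands upright on the bench; both plates, both rings and both discs lie in their own bays; the tray stands released, flat (within 0.05 rad) and at rest on the mat, its centre within 40 mm of the mat's centre (horizontal distance between each of stud0_mid, stud1_mid, stud2_mid and dish below 0.085 m and z of each of stud0_mid, stud1_mid, stud2_mid in the frame of dish below 0.045 m and x of plate0 in the frame of tray between 0 and 0.082 m and y of plate0 in the frame of tray between -0.082 and 0 m and z of plate0 in the frame of tray between -0.003 and 0.03 m and x of plate1 in the frame of tray between 0 and 0.082 m and y of plate1 in the frame of tray between -0.082 and 0 m and z of plate1 in the frame of tray between -0.003 and 0.03 m and x of ring0 in the frame of tray between -0.082 and 0 m and y of ring0 in the frame of tray between 0 and 0.082 m and z of ring0 in the frame of tray between -0.003 and 0.03 m and x of ring1 in the frame of tray between -0.082 and 0 m and y of ring1 in the frame of tray between 0 and 0.082 m and z of ring1 in the frame of tray between -0.003 and 0.03 m and x of disc0 in the frame of tray between 0 and 0.082 m and y of disc0 in the frame of tray between 0 and 0.082 m and z of disc0 in the frame of tray between -0.003 and 0.03 m and x of disc1 in the frame of tray between 0 and 0.082 m and y of disc1 in the frame of tray between 0 and 0.082 m and z of disc1 in the frame of tray between -0.003 and 0.03 m and horizontal distance between tray and mat below 0.04 m and z of tray in the frame of mat below 0.008 m and angle between each of tray, dish's own z axis and vertical below 0.05 rad and height (world z) of dish below 0.01 m and linear speed of tray below 0.02 m/s and linear speed of each of stud0, stud1, stud2 below 0.03 m/s); the robot touches nothing.
It fails at once if a plate, ring or disc falls out of the tray (distance between any of plate0, plate1, ring0, ring1, disc0, disc1 and tray above 0.15 m).
It fails at once if a stud is dropped from high up (it falls faster than 1.8 m/s, some 160 mm of fall) (linear speed of any of stud0, stud1, stud2 above 1.8 m/s).
It fails at once if a piece is touched by the fingers (contact force between the fingers and plate0 above 0.3 N or contact force between the fingers and plate1 above 0.3 N or contact force between the fingers and ring0 above 0.3 N or contact force between the fingers and ring1 above 0.3 N or contact force between the fingers and disc0 above 0.3 N or contact force between the fingers and disc1 above 0.3 N or contact force between the fingers and stud0 above 0.3 N or contact force between the fingers and stud1 above 0.3 N or contact force between the fingers and stud2 above 0.3 N).
It fails at once if the can, bottle or brush is shifted by more than 30 mm (distance of any of can, flask, brush from where it was at the start of the episode above 0.03 m).
It also fails if it takes over 67 s, if anything falls off the work surface, if the arm or the gripper's body presses on something with over 40 N, if the wrist force passes 120 N, or if a joint passes its speed limit or range.

## Working session

There is one attempt and no reset: what is moved stays moved. The work goes in short steps, Python scripts to look and compute and a shell command to move; the robot and the scene stay as the last step left them, time stands still between calls to the robot, and variables do not carry over. Pictures are saved under pics/ and viewed, about 8 in all and at most 12, crops included, and the job is handed in when it is done.

```bash
ls -la; mkdir -p pics; python3 -m crank 2>&1 | head -20
python3 - <<'E'
import workcell
from workcell import *
print([n for n in dir(workcell) if not n.startswith('_')])
print(get_state())
import cv2,numpy as np
ims=[]
for n in("scene","top"):
    c=read_camera(n); np.savez(f"pics/{n}0.npz",**c); ims.append(c["image"]); print(n,c["K"].tolist(),np.round(c["R"],4).tolist(),np.round(c["t"],4).tolist())
cv2.imwrite("pics/top0.png",cv2.resize(ims[1],(800,600))[:,:,::-1]); cv2.imwrite("pics/scene0.png",cv2.resize(ims[0],(800,600))[:,:,::-1])
E
```

```text
total 12
drwxr-xr-x  3 agent agent 4096 Dec  5 00:07 .
drwxr-xr-x 23 root  root  4096 Dec  5 00:07 ..
drwxr-xr-x  2 agent agent 4096 Dec  5 00:07 pics
invalid input
['MotionError', 'get_state', 'grip_point_offset', 'hand_in', 'read_camera']
{'clock': 0.0, 'joint_pos': array([-1.35260825e+00,  3.14014299e-01,  4.49742503e-02,  1.30360114e+00,
        1.96340001e-05,  1.43117207e+00]), 'qvel': array([-0.00014169, -0.00039411,  0.00043068,  0.00117031, -0.00032506,
       -0.00207045]), 'tau': array([-4.09702898e-04, -4.80630577e+01,  2.98532867e+01,  1.94398232e-02,
       -1.63100608e-04,  4.94514680e-06]), 'tcp_pos': array([ 0.20125127, -0.53808286,  0.23039903]), 'orientation': array([-9.22106301e-04,  9.84038515e-01,  1.77953222e-01, -2.64161619e-05]), 'wrist_force': array([-0.54329841,  0.49760312, -0.59410871]), 'ft_torque': array([-0.04899228, -0.02363966,  0.00572202]), 'finger_gap': 0.08552728776086208}
scene [[374.21266618899205, 0.0, 267.9215055236653], [0.0, 374.21266618899205, 185.32961529334915], [0.0, 0.0, 1.0]] [[-0.7884, 0.6151, -0.0117], [0.5216, 0.6584, -0.5426], [-0.3261, -0.4339, -0.8399]] [0.4166, -0.2016, 1.6205]
top [[449.790317283943, 0.0, 259.61885146124274], [0.0, 449.790317283943, 199.9547835248501], [0.0, 0.0, 1.0]] [[-0.0039, -0.9997, 0.0221], [-0.9942, 0.0015, -0.1077], [0.1077, -0.0223, -0.9939]] [-0.0221, 0.4886, 1.3646]
```

View pics/top0.png

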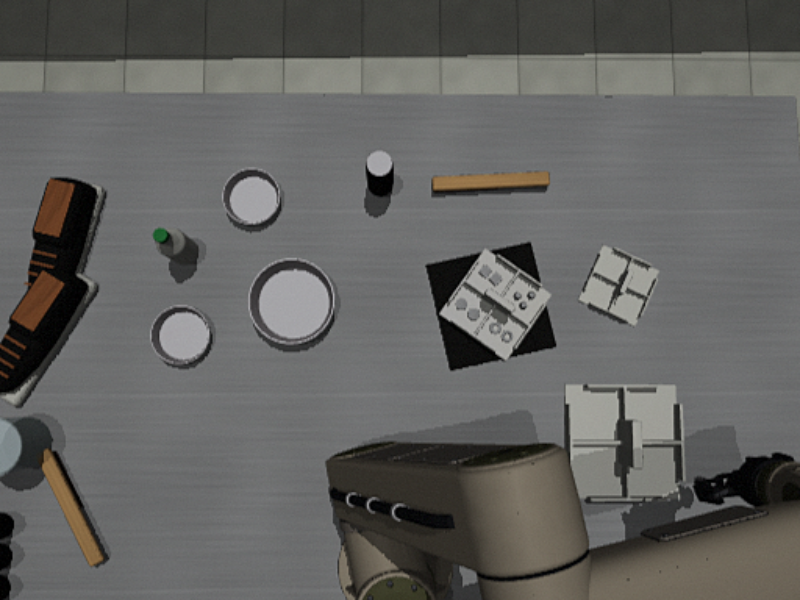

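View pics/scene0.png

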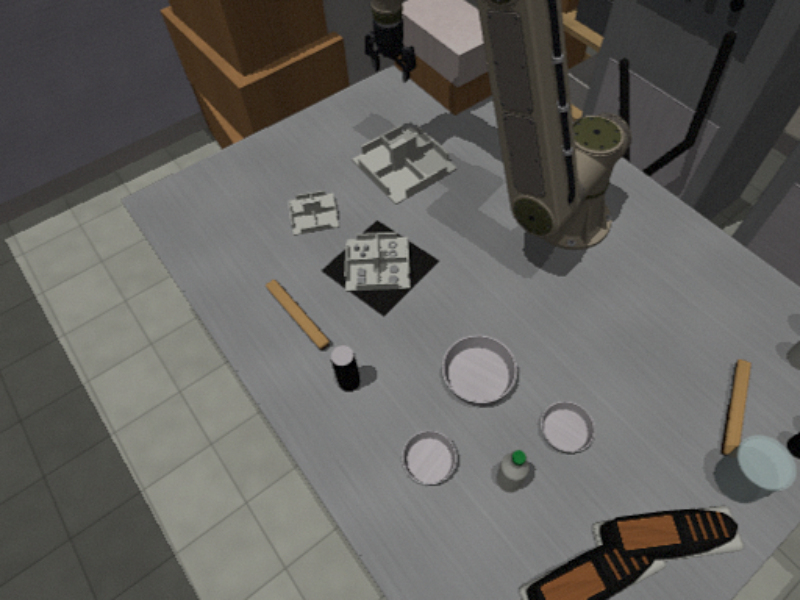

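```bash
python3 -m crank '{"travel":[[0,1,0],[0,2,0],[0,3,0],[0,4,0],[0,5,0]],"turn":[0,0,0,0,0]}'; python3 -m crank '{"travel":[[0,1,0],[0,2,0],[0,3,0],[0,3,0],[0,3,0]],"turn":[0,0,0,0,0]}';  python3 -m crank '{"travel":[[0,1,0],[0,2,0],[0,3,0],[0,3,0],[0,3,0]],"turn":[0,0,0,0,0]}'
python3 - <<'E'
from workcell import *
s=get_state();print(s["joint_pos"],s["tcp_pos"],s["orientation"])
import numpy as np,cv2
i=np.load("pics/top0.npz")["image"]; cv2.imwrite("pics/crop.png",cv2.resize(i[140:250,260:370],(770,770),interpolation=cv2.INTER_CUBIC)[:600,:,::-1])
E
```

```text
clock: 0.52
tcp_pos: [0.2703, -0.7229, 0.2308]
orientation: [0.0, 0.984, 0.178, 0.0]
wrist_force: [0.6, -1.7, 1.8]
finger_gap: 0.0854
clock: 0.93
tcp_pos: [0.2979, -0.7966, 0.2036]
orientation: [0.016, 0.984, 0.178, 0.003]
wrist_force: [0.4, -0.9, -0.7]
finger_gap: 0.0857
clock: 1.35
tcp_pos: [0.3105, -0.831, 0.182]
orientation: [0.045, 0.983, 0.178, 0.007]
wrist_force: [-0.8, 0.5, -0.6]
finger_gap: 0.0853
[-1.30532608  1.06406765  1.26450647  1.68082806  0.00536766  1.4786841 ] [ 0.31051192 -0.83099759  0.18195995] [0.04478623 0.98302905 0.17777725 0.00658297]
```

View pics/crop.png

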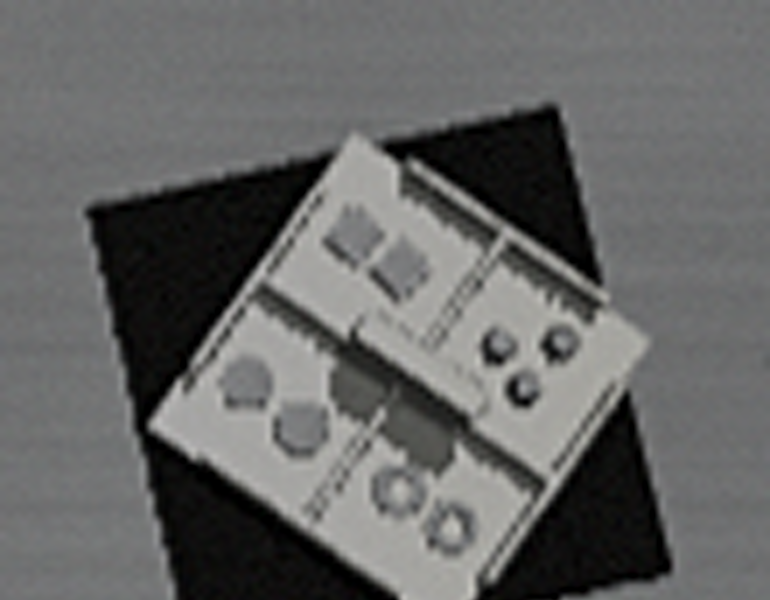

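```bash
cat > h.py <<'E'
import numpy as np, cv2, sys
from scipy.spatial.transform import Rotation as Ro
def Rt(q): return Ro.from_quat([q[1],q[2],q[3],q[0]]).as_matrix()
def ray(c,u,v,z):
    R,t=c["R"],c["t"]; d=R.T@np.linalg.inv(c["K"])@[u,v,1]; o=-R.T@t
    return o+d*(z-o[2])/d[2]
def proj(c,X):
    p=c["K"]@(c["R"]@np.asarray(X)+c["t"]); return p[:2]/p[2]
def rel(s,target):  # travel units to bring TCP to world target
    return np.round(Rt(s["orientation"]).T@(np.asarray(target)-s["tcp_pos"])/0.04,2)
def tilt(s):
    z=Rt(s["orientation"])[:,2]; return round(np.degrees(np.arccos(-z[2])),2), round(np.degrees(np.arctan2(z[1],z[0])),1)
E
python3 - <<'E'
from h import *
from workcell import *
c=dict(np.load("pics/top0.npz"))
for n,p,z in [("top",(358,135),.008),("right",(650,345),.008),("left",(150,425),.008),("fin",(422,363),.074),("finA",(361,326),.074),("finB",(483,400),.074),("m1",(90,212),.004),("m2",(555,105),.004),("m3",(670,572),.004)]:
    print(n,ray(c,p[0]/7+260,p[1]/7+140,z).round(4))
i=c["image"]
print("dish",[ray(c,u*.64,v*.64,.045).round(3) for u,v in((291,301),(249,301),(334,301),(291,259))])
for n,u,v,z in(("can",380,192,.0),("flask",183,262,0),("smalldish",182,336,.03)): print(n,ray(c,u*.64,v*.64,z).round(3))
s=get_state(); print(tilt(s), "to", rel(s,[.45,-.45,.3]))
E
```

```text
top [ 0.6202 -0.1879  0.008 ]
right [ 0.5241 -0.3184  0.008 ]
left [ 0.4881 -0.0923  0.008 ]
fin [ 0.5076 -0.2046  0.074 ]
finA [ 0.5237 -0.1787  0.074 ]
finB [ 0.4916 -0.2306  0.074 ]
m1 [ 0.5855 -0.0663  0.004 ]
m2 [ 0.6349 -0.2788  0.004 ]
m3 [ 0.4218 -0.3257  0.004 ]
dish [array([0.509, 0.2  , 0.045]), array([0.509, 0.282, 0.045]), array([0.509, 0.117, 0.045]), array([0.592, 0.202, 0.045])]
can [0.74  0.028 0.   ]
flask [0.595 0.425 0.   ]
smalldish [0.443 0.414 0.03 ]
(np.float64(5.19), np.float64(-71.4)) to [ 6.59 -7.4  -3.65]
```

```bash
for i in 1 2; do python3 -m crank '{"travel":[[0.7,-0.8,-0.4],[1.4,-1.6,-0.8],[2.1,-2.3,-1.2],[2.8,-3.1,-1.5],[3.3,-3.7,-1.83]],"turn":[0,0,0,0,0]}' >/dev/null; done
for i in 1 2 3; do python3 -m crank '{"travel":[[0.4,-0.8,0],[0.8,-1.6,-0.1],[1.2,-2.4,-0.2],[1.6,-3.2,-0.3],[1.7,-3.4,-0.31]],"turn":[0,0,0,0,0]}' >/dev/null; done
for i in 1 2 3; do python3 -m crank '{"travel":[[0,0,0],[0,0,0],[0,0,0],[0,0,0],[0,0,0]],"turn":[-0.125,-0.25,-0.37,-0.5,-0.6]}' | tail -4; done
python3 - <<'E'
from h import *
from workcell import *
s=get_state(); print(s["clock"],s["tcp_pos"],s["joint_pos"].round(3),tilt(s),"P3",rel(s,[.3,.38,.35]),"P4",rel(s,[.15,.2,.35]),Rt(s["orientation"]).round(2).tolist())
E
```

```text
tcp_pos: [0.4888, -0.0231, 0.2922]
orientation: [0.045, 0.885, 0.463, -0.006]
wrist_force: [-0.3, -0.5, -0.0]
finger_gap: 0.0858
tcp_pos: [0.4888, -0.0233, 0.2922]
orientation: [0.041, 0.709, 0.704, -0.019]
wrist_force: [-0.3, -0.2, -0.5]
finger_gap: 0.0853
tcp_pos: [0.4888, -0.0233, 0.2922]
orientation: [0.033, 0.47, 0.882, -0.031]
wrist_force: [0.4, 0.7, 0.5]
finger_gap: 0.0854
4.6833 [ 0.48881932 -0.02328333  0.2921836 ] [-0.163  0.104 -0.073  1.35  -0.08   0.814] (np.float64(5.2), np.float64(-70.6)) P3 [10.83  1.67 -2.44] P4 [ 9.2  -3.95 -2.17] [[-0.56, 0.83, 0.03], [0.83, 0.56, -0.09], [-0.09, -0.02, -1.0]]
```

```bash
for i in 1 2 3; do python3 -m crank '{"travel":[[0.8,0.1,-0.2],[1.6,0.25,-0.4],[2.4,0.4,-0.6],[3.2,0.5,-0.7],[3.6,0.55,-0.8]],"turn":[0,0,0,0,0]}' >/dev/null; done
for i in 1 2; do python3 -m crank '{"travel":[[-0.2,-0.8,0],[-0.5,-1.6,0],[-0.7,-2.4,0],[-0.8,-2.8,0],[-0.8,-2.8,0]],"turn":[0,0,0,0,0]}'|head -3; done
python3 - <<'E'
from h import *
from workcell import *
s=get_state(); print(s["clock"],s["tcp_pos"],s["joint_pos"].round(3),tilt(s),Rt(s["orientation"]).round(2).tolist())
print(rel(s,s["tcp_pos"]+[-.059,-.081,0]))
E
```

```text
clock: 6.35
tcp_pos: [0.2248, 0.2899, 0.3552]
orientation: [0.033, 0.472, 0.88, -0.03]
clock: 6.77
tcp_pos: [0.1497, 0.2021, 0.3601]
orientation: [0.033, 0.472, 0.88, -0.029]
6.7667 [0.14967859 0.20210169 0.36011157] [ 0.713 -0.29  -0.256  1.636 -0.083  1.699] (np.float64(5.09), np.float64(-69.6)) [[-0.55, 0.83, 0.03], [0.83, 0.55, -0.08], [-0.09, -0.02, -1.0]]
[-0.87 -2.35  0.12]
```

```bash
for i in 1 2; do python3 -m crank '{"travel":[[0.1,0.1,0.8],[0.2,0.2,1.6],[0.3,0.3,2.4],[0.4,0.4,3.2],[0.5,0.5,3.5]],"turn":[0,0,0,0,0]}'|sed -n 2,4p; done
python3 - <<'E'
from h import *
from workcell import *
s=get_state(); print(s["clock"],s["tcp_pos"],s["joint_pos"].round(3),tilt(s),Rt(s["orientation"]).round(2).tolist())
print(rel(s,s["tcp_pos"]+[-.059,-.081,0]))
E
```

```text
tcp_pos: [0.1603, 0.2189, 0.2139]
orientation: [0.032, 0.472, 0.88, -0.032]
wrist_force: [-0.4, -0.1, 0.3]
tcp_pos: [0.1696, 0.2345, 0.0724]
orientation: [0.032, 0.472, 0.88, -0.032]
wrist_force: [0.6, 0.7, -0.2]
7.6 [0.16964704 0.23446734 0.07243127] [ 0.751 -0.069 -0.819  0.86  -0.082  1.738] (np.float64(5.22), np.float64(-73.2)) [[-0.55, 0.83, 0.03], [0.83, 0.55, -0.09], [-0.09, -0.03, -1.0]]
[-0.86 -2.35  0.14]
```

```bash
for i in 1 2; do python3 -m crank '{"travel":[[-0.3,-0.7,0],[-0.5,-1.4,0],[-0.5,-1.4,0],[-0.5,-1.4,0],[-0.5,-1.4,0]],"turn":[0,0,0,0,0]}'|sed -n 2,4p
python3 - <<'E'
from h import *
from workcell import *
s=get_state(); print(s["clock"],s["tcp_pos"],s["joint_pos"].round(3),tilt(s),Rt(s["orientation"]).round(2).tolist())
E
done
```

```text
tcp_pos: [0.1362, 0.1891, 0.0792]
orientation: [0.033, 0.472, 0.88, -0.029]
wrist_force: [1.6, -0.7, -0.2]
8.0167 [0.13621785 0.18907298 0.07918479] [ 0.708 -0.212 -0.913  0.901 -0.083  1.694] (np.float64(5.07), np.float64(-69.4)) [[-0.55, 0.83, 0.03], [0.83, 0.55, -0.08], [-0.09, -0.02, -1.0]]
tcp_pos: [0.1007, 0.1416, 0.0825]
orientation: [0.033, 0.472, 0.88, -0.029]
wrist_force: [0.4, -0.5, 0.2]
8.4333 [0.10072688 0.14160992 0.08245315] [ 0.634 -0.375 -0.998  0.971 -0.085  1.619] (np.float64(5.06), np.float64(-68.9)) [[-0.55, 0.83, 0.03], [0.83, 0.55, -0.08], [-0.09, -0.02, -1.0]]
```

```bash
for i in 1 ; do python3 -m crank '{"travel":[[0.1,0.3,0.5],[0.1,0.3,1],[0.1,0.3,1.3],[0.1,0.3,1.3],[0.1,0.3,1.3]],"turn":[0,0,0,0,0]}'|sed -n 2,4p
python3 - <<'E'
from h import *
from workcell import *
s=get_state(); print(s["clock"],s["tcp_pos"],s["joint_pos"].round(3),tilt(s),Rt(s["orientation"]).round(2).tolist())
E
done
```

```text
tcp_pos: [0.1151, 0.159, 0.0453]
orientation: [0.031, 0.472, 0.88, -0.039]
wrist_force: [0.2, -0.1, 0.0]
8.85 [0.11508053 0.15901172 0.04532115] [ 0.668 -0.228 -1.024  0.82  -0.088  1.653] (np.float64(5.68), np.float64(-79.2)) [[-0.55, 0.83, 0.02], [0.83, 0.55, -0.1], [-0.09, -0.04, -1.0]]
```

```bash
for i in 1 2 3; do python3 -m crank '{"travel":[[-0.2,0.2,-0.8],[-0.4,0.4,-1.6],[-0.7,0.6,-2.4],[-0.9,0.8,-3.2],[-1,0.9,-3.4]],"turn":[0,0,0,0,0]}'|sed -n 2p; done
for i in 1 2 3; do python3 -m crank '{"travel":[[-0.8,-0.3,0],[-1.6,-0.6,0.1],[-2.3,-0.9,0.2],[-2.9,-1.1,0.3],[-2.9,-1.1,0.3]],"turn":[0,0,0,0,0]}'|sed -n 2p; done
for i in 1 2 3; do python3 -m crank '{"travel":[[0,-0.8,0],[0.1,-1.6,0],[0.1,-2.4,0.1],[0.2,-3.1,0.1],[0.2,-3.35,0.1]],"turn":[0,0,0,0,0]}'|sed -n 2p; done
for i in 1 2; do python3 -m crank '{"travel":[[0.8,-0.4,0],[1.6,-0.8,-0.1],[2.4,-1.2,-0.2],[3.2,-1.5,-0.3],[3.6,-1.65,-0.3]],"turn":[0,0,0,0,0]}'|sed -n 2p; done
cat > st.py <<'E'
from h import *
from workcell import *
s=get_state(); print(s["clock"].__round__(2) if 0 else round(float(s["clock"]),2),s["tcp_pos"].round(4),s["joint_pos"].round(3),tilt(s),Rt(s["orientation"]).round(3).tolist())
E
python3 st.py
python3 - <<'E'
from scipy.optimize import least_squares
import numpy as np
D=np.array([(.5745,.230,.313,.045),(.489,.292,.104,-.073),(.2515,.360,-.29,-.256),(.2894,.0724,-.069,-.819),(.174,.0825,-.375,-.998)])
f=lambda p:np.r_[p[0]+p[1]*np.sin(D[:,2])+p[2]*np.cos(D[:,2]-D[:,3])-D[:,0],p[3]+p[1]*np.cos(D[:,2])-p[2]*np.sin(D[:,2]-D[:,3])-D[:,1]]
r=least_squares(f,[0,.4,.4,0]);print(r.x,r.cost)
E
```

```text
tcp_pos: [0.1674, 0.1597, 0.1878]
tcp_pos: [0.2159, 0.1588, 0.325]
tcp_pos: [0.2645, 0.1581, 0.4621]
tcp_pos: [0.2914, 0.0332, 0.4582]
tcp_pos: [0.3192, -0.0882, 0.4579]
tcp_pos: [0.3471, -0.2095, 0.4576]
tcp_pos: [0.2279, -0.2737, 0.4597]
tcp_pos: [0.1122, -0.3421, 0.4596]
tcp_pos: [-0.0036, -0.4104, 0.4594]
tcp_pos: [-0.1372, -0.3239, 0.4619]
tcp_pos: [-0.2728, -0.2405, 0.4628]
13.43 [-0.2728 -0.2405  0.4628] [-2.723 -0.09   0.152  1.792  0.096 -1.736] (np.float64(5.64), np.float64(-78.9)) [[-0.551, 0.834, 0.019], [0.829, 0.55, -0.096], [-0.091, -0.037, -0.995]]
[ 0.01450761  0.53380308  0.41653526 -0.16923878] 0.0006190272628445511
```

```bash
for i in 1 2; do python3 -m crank '{"travel":[[-0.4,0,-0.8],[-0.8,0,-1.6],[-1.2,0.1,-2.1],[-1.5,0.1,-2.4],[-1.5,0.1,-2.4]],"turn":[0,0,0,0,0]}'|sed -n 2p; done; python3 st.py
python3 -m crank '{"travel":[[0,0,-1],[0,0,-2],[0,0,-3],[0,0,-4],[0,0,-5]],"turn":[0,0,0,0,0]}'|sed -n 2p;  python3 st.py
```

```text
tcp_pos: [-0.2349, -0.281, 0.5661]
tcp_pos: [-0.1984, -0.3171, 0.645]
14.27 [-0.1984 -0.3171  0.645 ] [-2.418  0.184  1.018  2.337  0.087 -1.433] (np.float64(6.33), np.float64(-86.4)) [[-0.555, 0.832, 0.007], [0.826, 0.553, -0.11], [-0.095, -0.055, -0.994]]
tcp_pos: [-0.1876, -0.2942, 0.6566]
14.68 [-0.1876 -0.2942  0.6566] [-2.45   0.127  0.988  2.337  0.09  -1.459] (np.float64(7.47), np.float64(-96.4)) [[-0.552, 0.834, -0.015], [0.828, 0.545, -0.129], [-0.1, -0.083, -0.992]]
```

```bash
for i in 1 2 3 4; do python3 -m crank '{"travel":[[0,1,-3],[0,2,-5],[0,2,-5],[0,2,-5],[0,2,-5]],"turn":[0,0,0,0,0]}'>/dev/null;  python3 st.py; done
```

```text
15.1 [-0.1322 -0.2528  0.6694] [-2.436 -0.008  0.884  2.337  0.089 -1.442] (np.float64(8.85), np.float64(-104.2)) [[-0.552, 0.833, -0.038], [0.827, 0.541, -0.149], [-0.104, -0.114, -0.988]]
15.52 [-0.0784 -0.2254  0.6756] [-2.35  -0.109  0.819  2.337  0.075 -1.355] (np.float64(10.23), np.float64(-109.6)) [[-0.553, 0.831, -0.059], [0.826, 0.538, -0.167], [-0.107, -0.142, -0.984]]
15.93 [-0.0194 -0.2041  0.6814] [-2.118 -0.175  0.794  2.337  0.032 -1.125] (np.float64(11.8), np.float64(-112.4)) [[-0.554, 0.829, -0.078], [0.825, 0.533, -0.189], [-0.115, -0.169, -0.979]]
16.35 [ 0.0392 -0.1773  0.6856] [-1.715 -0.207  0.788  2.337 -0.053 -0.733] (np.float64(13.47), np.float64(-111.3)) [[-0.556, 0.827, -0.085], [0.82, 0.53, -0.217], [-0.135, -0.19, -0.972]]
```

```bash
for i in 1 2; do python3 -m crank '{"travel":[[0.4,-0.7,-0.2],[0.8,-1.4,-0.5],[1.2,-2.1,-1],[1.6,-2.8,-1.5],[1.9,-3.4,-2]],"turn":[0,0,0,0,0]}'>/dev/null; python3 st.py; done
for i in 1 2; do python3 -m crank '{"travel":[[0,-0.5,-3],[0,-0.5,-5],[0,-0.5,-5],[0,-0.5,-5],[0,-0.5,-5]],"turn":[0,0,0,0,0]}'>/dev/null;  python3 st.py; done
```

```text
16.77 [-0.0605 -0.1979  0.6887] [-2.433 -0.197  0.801  2.337  0.103 -1.431] (np.float64(14.56), np.float64(-115.2)) [[-0.556, 0.824, -0.107], [0.821, 0.524, -0.227], [-0.131, -0.214, -0.968]]
17.18 [-0.1805 -0.2123  0.6949] [-2.76  -0.055  0.923  2.336  0.167 -1.748] (np.float64(15.44), np.float64(-119.6)) [[-0.553, 0.823, -0.131], [0.824, 0.517, -0.232], [-0.123, -0.236, -0.964]]
17.6 [-0.1727 -0.2098  0.7046] [-2.758 -0.072  0.943  2.337  0.167 -1.741] (np.float64(17.14), np.float64(-123.6)) [[-0.553, 0.817, -0.163], [0.825, 0.51, -0.245], [-0.117, -0.27, -0.956]]
18.02 [-0.1671 -0.2075  0.7124] [-2.759 -0.087  0.959  2.337  0.168 -1.736] (np.float64(18.62), np.float64(-126.6)) [[-0.552, 0.812, -0.19], [0.826, 0.502, -0.256], [-0.113, -0.299, -0.948]]
```

```bash
for i in 1 2 3; do python3 -m crank '{"travel":[[-0.8,0.1,-2],[-1,0.1,-5],[-1,0.1,-5],[-1,0.1,-5],[-1,0.1,-5]],"turn":[0,0,0,0,0]}'>/dev/null;  python3 st.py; done
```

```text
18.43 [-0.1171 -0.2234  0.7269] [-2.484 -0.099  1.012  2.337  0.084 -1.468] (np.float64(20.28), np.float64(-128.3)) [[-0.552, 0.805, -0.215], [0.826, 0.494, -0.272], [-0.113, -0.328, -0.938]]
18.85 [-0.0697 -0.226   0.7368] [-2.189 -0.11   1.041  2.337 -0.019 -1.193] (np.float64(22.08), np.float64(-128.4)) [[-0.555, 0.798, -0.233], [0.823, 0.486, -0.295], [-0.122, -0.356, -0.927]]
19.27 [-0.0345 -0.2198  0.7421] [-1.934 -0.122  1.044  2.337 -0.114 -0.959] (np.float64(23.79), np.float64(-127.2)) [[-0.559, 0.793, -0.244], [0.818, 0.478, -0.321], [-0.138, -0.379, -0.915]]
```

```bash
for i in 1 2 3 4; do python3 -m crank '{"travel":[[-0.25,0.8,0.4],[-0.5,1.65,0.85],[-0.8,2.5,1.3],[-1.05,3.3,1.7],[-1.28,4.18,2.15]],"turn":[0,0,0,0,0]}'>/dev/null; done; python3 st.py
for i in 1 2; do python3 -m crank '{"travel":[[0,0,0],[0,0,0],[0,0,0],[0,0,0],[0,0,0]],"turn":[0.12,0.24,0.36,0.48,0.61]}'>/dev/null; done; python3 st.py
python3 - <<'E'
from h import *
from workcell import *
a=read_camera("top"); 
b=read_camera("wrist"); np.savez("pics/w1.npz",**b); np.savez("pics/t1.npz",**a)
cv2.imwrite("pics/w1.png",np.vstack([cv2.resize(b["image"],(640,480)),])[:,:,::-1])
E
```

```text
20.93 [ 0.4829 -0.1838  0.2439] [-0.299  0.336  0.042  1.429 -0.387  0.731] (np.float64(23.72), np.float64(-127.5)) [[-0.557, 0.794, -0.245], [0.819, 0.477, -0.319], [-0.137, -0.378, -0.916]]
21.77 [ 0.4816 -0.1839  0.2448] [-0.3    0.333  0.041  1.431 -0.387  1.946] (np.float64(23.72), np.float64(-127.6)) [[0.55, 0.798, -0.246], [0.732, -0.603, -0.319], [-0.402, -0.004, -0.916]]
```

View pics/w1.png

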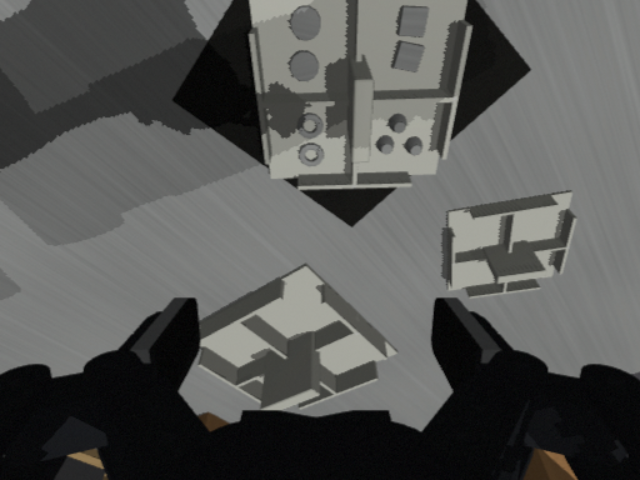

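Run:
```python
from h import *
c=dict(np.load("pics/w1.npz"))
P=lambda u,v,z: ray(c,u/1.25,v/1.25,z)
st,ri=P(437,178,.008),P(272,180,.008)
print(st.round(4),ri.round(4),np.linalg.norm(st-ri),"y az",np.degrees(np.arctan2(*(ri-st)[1::-1])))
xa=lambda A,B:np.degrees(np.arctan2(*(B-A)[1::-1]))
d=(ri-st)[:2];d/=np.linalg.norm(d); xx=np.array([d[1],-d[0]]); print("centre",(st[:2]+ri[:2])/2+xx*.082)
f1,f2=P(362,65,.074),P(362,162,.074); print("fin",f1.round(4),f2.round(4),xa(f2,f1),np.linalg.norm(f1-f2))
t=dict(np.load("pics/top0.npz"))
# tray white mask inside mat area from initial top image
im=t["image"].astype(int); m=((im.min(2)>110)).astype(np.uint8); m[:140]=0;m[235:]=0;m[:,:270]=0;m[:,362:]=0
cn=max(cv2.findContours(m,0,2)[0],key=cv2.contourArea); r=cv2.minAreaRect(cn); print(r)
b=cv2.boxPoints(r); print([ray(t,u,v,.015).round(4) for u,v in b])
```

```text
[ 0.5288 -0.3223  0.008 ] [ 0.3959 -0.2241  0.008 ] 0.1652353042250566 y az 143.5352366770495
centre [ 0.51108232 -0.2072872 ]
fin [ 0.5328 -0.1677  0.074 ] [ 0.4935 -0.2284  0.074 ] 57.01348986671418 0.0722914919312032
((315.4999694824219, 186.99996948242188), (90.99998474121094, 93.99998474121094), 0.0)
[array([ 0.3838, -0.0554,  0.015 ]), array([ 0.6808, -0.0573,  0.015 ]), array([ 0.6812, -0.347 ,  0.015 ]), array([ 0.3829, -0.3386,  0.015 ])]
```

```bash
python3 -m crank '{"travel":[[0.7,0.3,0.2],[1.3,0.6,0.5],[1.84,0.9,1.1],[1.84,0.9,1.8],[1.84,0.9,2.2]],"turn":[0,0,0,0,0]}'>/dev/null
python3 - <<'E'
from h import *
from workcell import *
s=get_state();print(s["tcp_pos"],tilt(s),rel(s,[.5043,-.2121,.0426]))
b=read_camera("wrist"); np.savez("pics/w2.npz",**b)
cv2.imwrite("pics/w2.png",cv2.resize(b["image"],(640,480))[:,:,::-1])
E
```

```text
[ 0.52872387 -0.17875411  0.13137755] (np.float64(23.78), np.float64(-127.9)) [-0.05  0.03  2.45]
```

View pics/w2.png

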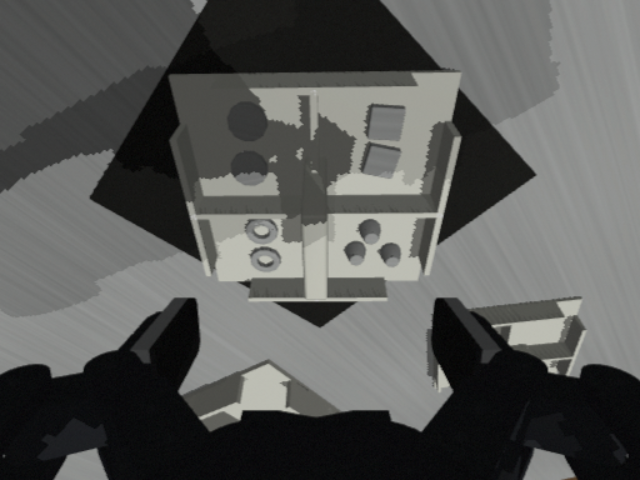

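```bash
python3 -m crank '{"travel":[[0,0,0.6],[0,0,1.2],[0,0,1.8],[0,0,2.3],[0,0,2.45]],"turn":[0,0,0,0,0]}' 85|sed -n 2,5p
python3 -m crank '{"travel":[[0,0,0],[0,0,0],[0,0,0],[0,0,0],[0,0,0]],"turn":[0,0,0,0,0]}' 0 60 |sed -n 2,5p
python3 -m crank '{"travel":[[0,0,0],[0,0,0],[0,0,0],[0,0,0],[0,0,0]],"turn":[0,0,0,0,0]}' |sed -n 2,5p
python3 st.py
```

```text
tcp_pos: [0.5035, -0.2104, 0.0435]
orientation: [0.088, 0.874, 0.44, -0.186]
wrist_force: [0.2, 0.5, -0.9]
finger_gap: 0.0854
tcp_pos: [0.5071, -0.2102, 0.0471]
orientation: [0.091, 0.874, 0.44, -0.184]
wrist_force: [0.2, -0.2, -0.4]
finger_gap: 0.025
tcp_pos: [0.5065, -0.2099, 0.0469]
orientation: [0.09, 0.874, 0.44, -0.184]
wrist_force: [-0.3, 3.6, 6.5]
finger_gap: 0.0132
23.58 [ 0.5065 -0.2099  0.0469] [-0.33   0.516 -0.189  1.002 -0.391  1.906] (np.float64(23.65), np.float64(-127.1)) [[0.546, 0.802, -0.242], [0.736, -0.597, -0.32], [-0.401, -0.004, -0.916]]
```

```bash
python3 -m crank '{"travel":[[-0.04,0,-0.09],[-0.12,0,-0.27],[-0.24,0,-0.55],[-0.4,0,-0.92],[-0.56,0,-1.28]],"turn":[0,0,0,0,0]}' 0 90|sed -n 2,5p
python3 -m crank '{"travel":[[-0.16,0,-0.37],[-0.28,0,-0.64],[-0.37,0,-0.85],[-0.42,0,-0.96],[-0.44,0,-1.01]],"turn":[0,0,0,0,0]}'|sed -n 2,5p
cat > plan.py <<'E'
from h import *
from workcell import *
Rz=lambda d:Ro.from_euler("z",d,degrees=True).as_matrix()
# grasp: tray pose and tool pose when gripped
Rg=np.array([[.546,.802,-.242],[.736,-.597,-.32],[-.401,-.004,-.916]]); pg=np.array([.5065,-.2099,.0469])
Rtr=Rz(53.5); ptr=np.array([.509,-.206,.004])
Rrel=Rg.T@Rtr; prel=Rg.T@(ptr-pg)        # tray in tool
cor=np.array([-.082,-.082,.004])
def tray(s):
    R=Rt(s["orientation"]); return s["tcp_pos"]+R@prel, R@Rrel
def tcp_for(s0R,turn,corner):  # tool rotation = s0R*Rz(turn); put corner at world point
    R=s0R@Ro.from_euler("z",turn).as_matrix(); Rt_=R@Rrel; pt=np.array(corner)-Rt_@cor
    return R,pt-R@prel,pt,Rt_
def slope(Rt_):
    d=-(Rt_.T@[0,0,1.])[:2]; return round(np.degrees(np.arcsin(np.hypot(*d))),1),round(np.degrees(np.arctan2(d[1],d[0])),0)
def travel(s,p): return np.round(Rt(s["orientation"]).T@(p-s["tcp_pos"])/.04,2)
E
python3 - <<'E'
from plan import *
s=get_state(); p,R=tray(s); print(s["clock"],p,slope(R),s["finger_gap"])
R0=Rt(s["orientation"])
for b in (0,20,40,60,80,90,100,110,120):
    R,t,pt,Rr=tcp_for(R0,-np.radians(b),[.505,.20,.115 if b<30 else .09]); print(b,slope(Rr),"tray",pt.round(3),"tcp",t.round(3),"travel",travel(s,t), "lowest", (Rr@np.array([[x,y,z] for x in(-.082,.082) for y in(-.082,.082) for z in (0,.026)]).T)[2].min()+pt[2])
E
```

```text
tcp_pos: [0.5054, -0.21, 0.1018]
orientation: [0.089, 0.874, 0.44, -0.185]
wrist_force: [0.4, -1.5, -5.5]
finger_gap: 0.0127
tcp_pos: [0.5066, -0.2104, 0.1464]
orientation: [0.09, 0.875, 0.44, -0.184]
wrist_force: [0.2, -0.3, -5.8]
finger_gap: 0.0126
24.4167 [ 0.50905721 -0.20654302  0.10347143] (np.float64(0.1), np.float64(-73.0)) 0.012634551854811445
0 (np.float64(0.1), np.float64(-73.0)) tray [0.488 0.315 0.111] tcp [0.485 0.311 0.154] travel [ 9.22 -8.21 -4.21] lowest 0.11095410664137818
20 (np.float64(8.0), np.float64(-100.0)) tray [0.453 0.303 0.124] tcp [0.457 0.296 0.167] travel [ 8.44 -8.56 -4.21] lowest 0.11103923946919765
40 (np.float64(15.8), np.float64(-109.0)) tray [0.425 0.281 0.115] tcp [0.437 0.272 0.155] travel [ 7.83 -8.61 -3.64] lowest 0.08615116760434914
60 (np.float64(23.2), np.float64(-119.0)) tray [0.408 0.249 0.13 ] tcp [0.426 0.242 0.169] travel [ 7.01 -8.38 -3.64] lowest 0.08632253858062154
80 (np.float64(29.9), np.float64(-128.0)) tray [0.403 0.213 0.144] tcp [0.427 0.21  0.18 ] travel [ 6.31 -7.87 -3.64] lowest 0.08653268252911014
90 (np.float64(33.0), np.float64(-133.0)) tray [0.406 0.195 0.15 ] tcp [0.432 0.194 0.184] travel [ 6.04 -7.54 -3.64] lowest 0.08664447497706197
100 (np.float64(35.8), np.float64(-138.0)) tray [0.411 0.176 0.155] tcp [0.44  0.179 0.187] travel [ 5.83 -7.16 -3.64] lowest 0.08675625298823282
110 (np.float64(38.4), np.float64(-143.0)) tray [0.42  0.159 0.158] tcp [0.45  0.165 0.189] travel [ 5.69 -6.75 -3.64] lowest 0.08686462024431564
120 (np.float64(40.7), np.float64(-148.0)) tray [0.432 0.144 0.161] tcp [0.462 0.153 0.19 ] travel [ 5.63 -6.33 -3.64] lowest 0.08696628406107083
```

```bash
python3 -m crank '{"travel":[[0.07,-0.07,-0.03],[0.2,-0.2,-0.1],[0.4,-0.4,-0.2],[0.66,-0.67,-0.33],[1,-1.01,-0.5]],"turn":[0,0,0,0,0]}'>/dev/null
for i in 1 2 3 4; do python3 -m crank '{"travel":[[0.32,-0.33,-0.16],[0.64,-0.66,-0.32],[0.97,-0.98,-0.48],[1.29,-1.31,-0.64],[1.61,-1.635,-0.8]],"turn":[0,0,0,0,0]}'>/dev/null; done
python3 -m crank '{"travel":[[0.34,-0.34,-0.17],[0.6,-0.61,-0.3],[0.79,-0.8,-0.4],[0.93,-0.94,-0.46],[1,-1.01,-0.5]],"turn":[0,0,0,0,0]}'|sed -n 2,5p
python3 -m crank '{"travel":[[0,0,0],[0,0,0],[0,0,0],[0,0,0],[0,0,0]],"turn":[-0.03,-0.1,-0.2,-0.27,-0.3]}'>/dev/null
python3 - <<'E'
from plan import *
s=get_state(); p,R=tray(s); print(s["clock"],p.round(4),slope(R),s["finger_gap"],"corner",(p+R@cor).round(4),s["joint_pos"].round(2))
R0=Rt(s["orientation"])
for b in np.r_[7:100:7]:
    R,t,pt,Rr=tcp_for(R0,-np.radians(b),[.505,.20,max(.085,.11-b*.0006)]); print(b,round(-np.radians(b),3),slope(Rr),"travel",travel(s,t))
cs=[read_camera(n)["image"] for n in("top","scene")]
cv2.imwrite("pics/c3.png",cv2.resize(np.hstack([cs[0][100:300,60:380],cs[1][150:350,150:470]]),(800,250))[:,:,::-1])
E
```

```text
tcp_pos: [0.4563, 0.2973, 0.1653]
orientation: [0.09, 0.874, 0.44, -0.185]
wrist_force: [-0.4, 0.2, -6.6]
finger_gap: 0.0127
27.3333 [0.4537 0.3024 0.1232] (np.float64(7.0), np.float64(-98.0)) 0.012393783348065887 corner [0.5014 0.1969 0.1159] [ 0.51  0.62  0.28  1.62 -0.16  2.45]
7 -0.122 (np.float64(9.8), np.float64(-101.0)) travel [-0.07 -0.07  0.18]
14 -0.244 (np.float64(12.5), np.float64(-105.0)) travel [-0.31 -0.17  0.28]
21 -0.367 (np.float64(15.2), np.float64(-108.0)) travel [-0.56 -0.24  0.38]
28 -0.489 (np.float64(17.9), np.float64(-111.0)) travel [-0.81 -0.28  0.47]
35 -0.611 (np.float64(20.5), np.float64(-115.0)) travel [-1.07 -0.28  0.57]
42 -0.733 (np.float64(23.0), np.float64(-118.0)) travel [-1.34 -0.24  0.66]
49 -0.855 (np.float64(25.4), np.float64(-121.0)) travel [-1.63 -0.18  0.66]
56 -0.977 (np.float64(27.8), np.float64(-125.0)) travel [-1.92 -0.09  0.66]
63 -1.1 (np.float64(30.1), np.float64(-128.0)) travel [-2.19  0.04  0.66]
70 -1.222 (np.float64(32.3), np.float64(-132.0)) travel [-2.45  0.2   0.66]
77 -1.344 (np.float64(34.3), np.float64(-135.0)) travel [-2.68  0.4   0.66]
84 -1.466 (np.float64(36.3), np.float64(-139.0)) travel [-2.89  0.62  0.66]
91 -1.588 (np.float64(38.1), np.float64(-142.0)) travel [-3.07  0.86  0.66]
98 -1.71 (np.float64(39.7), np.float64(-146.0)) travel [-3.21  1.12  0.66]
```

View pics/c3.png

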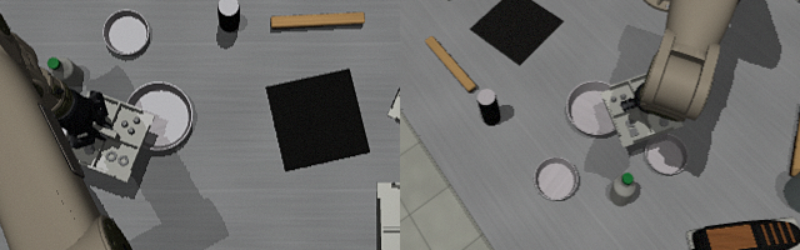

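```bash
python3 -m crank '{"travel":[[-0.07,-0.07,0.18],[-0.31,-0.17,0.28],[-0.56,-0.24,0.38],[-0.81,-0.28,0.47],[-1.07,-0.28,0.57]],"turn":[-0.122,-0.244,-0.367,-0.489,-0.611]}'>/dev/null
python3 -m crank '{"travel":[[-0.24,-0.12,0.09],[-0.52,-0.24,0.09],[-0.8,-0.33,0.09],[-1.1,-0.38,0.09],[-1.4,-0.4,0.09]],"turn":[-0.122,-0.244,-0.367,-0.489,-0.611]}'>/dev/null
python3 -m crank '{"travel":[[0,0,0],[0,0,0],[0,0,0],[0,0,0],[0,0,0]],"turn":[0,0,0,0,0]}'|sed -n 2,5p
python3 - <<'E'
from plan import *
s=get_state(); p,R=tray(s); print(s["clock"],p.round(4),slope(R),s["finger_gap"],"corner",(p+R@cor).round(4),s["joint_pos"].round(2))
R0=Rt(s["orientation"])
for b in np.r_[7:40:7]:
    R,t,pt,Rr=tcp_for(R0,-np.radians(b),[.505,.20,.08]); print(b,round(-np.radians(b),3),slope(Rr),"travel",travel(s,t))
cs=[read_camera(n)["image"] for n in("top","scene")]
cv2.imwrite("pics/c4.png",cv2.resize(np.hstack([cs[0][120:270,110:310],cs[1][170:320,250:450]]),(800,300),interpolation=2)[:,:,::-1])
E
```

```text
tcp_pos: [0.4298, 0.1993, 0.1778]
orientation: [-0.062, 0.33, 0.921, -0.196]
wrist_force: [0.7, -1.0, -4.7]
finger_gap: 0.0125
28.6833 [0.404  0.2008 0.1433] (np.float64(32.2), np.float64(-132.0)) 0.012481323768608627 corner [0.5043 0.201  0.085 ] [ 0.39  0.46  0.05  1.52 -0.2   1.12]
7 -0.122 (np.float64(34.3), np.float64(-135.0)) travel [-0.29 -0.11  0.12]
14 -0.244 (np.float64(36.2), np.float64(-139.0)) travel [-0.56 -0.23  0.12]
21 -0.367 (np.float64(38.0), np.float64(-142.0)) travel [-0.85 -0.32  0.12]
28 -0.489 (np.float64(39.7), np.float64(-146.0)) travel [-1.15 -0.37  0.12]
35 -0.611 (np.float64(41.2), np.float64(-150.0)) travel [-1.45 -0.38  0.12]
```

View pics/c4.png

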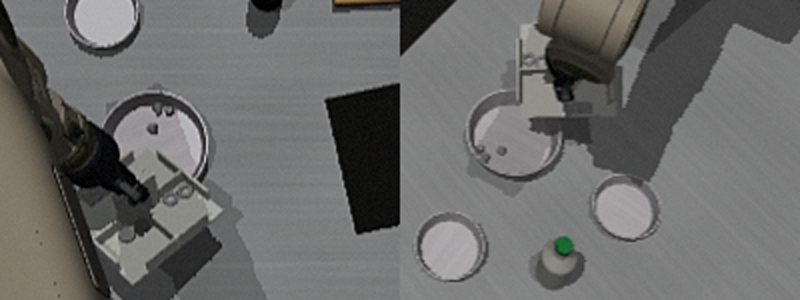

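```bash
python3 -m crank '{"travel":[[0,0,0],[0,0,0],[0,0,0],[0,0,0],[0,0,0]],"turn":[0,0,0,0.05,0.13]}'>/dev/null
python3 -m crank '{"travel":[[0,0,0],[0,0,0],[0,0,0],[0,0,0],[0,0,0]],"turn":[0.11,0.22,0.34,0.46,0.58]}'>/dev/null
python3 -m crank '{"travel":[[0,0,0],[0,0,0],[0,0,0],[0,0,0],[0,0,0]],"turn":[0.12,0.24,0.36,0.48,0.58]}'>/dev/null
python3 -m crank '{"travel":[[0,0,0],[0,0,0],[0,0,0],[0,0,0],[0,0,0]],"turn":[0.1,0.18,0.22,0.23,0.232]}'|sed -n 2,5p
python3 - <<'E'
from plan import *
s=get_state(); p,R=tray(s); print(s["clock"],p.round(4),slope(R),s["finger_gap"],s["joint_pos"].round(2))
up=np.array([.504,-.197,.10]); print("to hover",travel(s,s["tcp_pos"]+up-p), "then down .094", np.round(Rt(s["orientation"]).T@[0,0,-.094]/.04,2))
E
```

```text
tcp_pos: [0.4298, 0.1989, 0.178]
orientation: [0.09, 0.874, 0.44, -0.185]
wrist_force: [0.3, -0.0, -4.8]
finger_gap: 0.0126
30.45 [0.4323 0.2028 0.1351] (np.float64(0.1), np.float64(-64.0)) 0.012577800731897229 [ 0.39  0.46  0.05  1.52 -0.2   2.64]
to hover [-6.03  7.41  3.56] then down .094 [0.94 0.01 2.15]
```

```bash
python3 -m crank '{"travel":[[-0.06,0.07,0.04],[-0.18,0.22,0.11],[-0.36,0.44,0.21],[-0.59,0.73,0.35],[-0.89,1.09,0.52]],"turn":[0,0,0,0,0]}'>/dev/null
for i in 1 2 3; do python3 -m crank '{"travel":[[-0.28,0.35,0.17],[-0.57,0.7,0.34],[-0.85,1.05,0.5],[-1.14,1.4,0.67],[-1.42,1.74,0.84]],"turn":[0,0,0,0,0]}'>/dev/null; done
python3 -m crank '{"travel":[[-0.3,0.36,0.17],[-0.53,0.65,0.31],[-0.71,0.87,0.42],[-0.83,1.02,0.49],[-0.89,1.09,0.52]],"turn":[0,0,0,0,0]}'|sed -n 2,5p
python3 - <<'E'
from plan import *
s=get_state(); p,R=tray(s); print(s["clock"],p.round(4),slope(R),s["finger_gap"])
print("down to .007", np.round(Rt(s["orientation"]).T@(np.array([.504,-.197,.007])-p)/.04,2))
E
```

```text
tcp_pos: [0.5003, -0.2025, 0.143]
orientation: [0.09, 0.875, 0.439, -0.185]
wrist_force: [-0.4, -0.3, -4.2]
finger_gap: 0.0123
32.5333 [ 0.5027 -0.1986  0.1001] (np.float64(0.1), np.float64(-65.0)) 0.012267999796166029
down to .007 [0.98 0.01 2.11]
```

```bash
python3 -m crank '{"travel":[[0.06,0,0.13],[0.18,0,0.38],[0.34,0,0.73],[0.5,0,1.08],[0.63,0,1.36]],"turn":[0,0,0,0,0]}'|sed -n 2,4p
python3 -m crank '{"travel":[[0.12,0,0.26],[0.22,0,0.47],[0.29,0,0.62],[0.33,0,0.71],[0.35,0,0.75]],"turn":[0,0,0,0,0]}'|sed -n 2,4p
for i in 1 2; do python3 -m crank '{"travel":[[0,0,0.01],[0.01,0,0.02],[0.01,0,0.03],[0.02,0,0.04],[0.02,0,0.04]],"turn":[0,0,0,0,0]}'|sed -n 2,4p; done
```

```text
tcp_pos: [0.5006, -0.1985, 0.0813]
orientation: [0.089, 0.874, 0.44, -0.185]
wrist_force: [0.1, -0.3, -5.1]
tcp_pos: [0.5015, -0.199, 0.0496]
orientation: [0.09, 0.874, 0.44, -0.185]
wrist_force: [-0.2, -0.6, -4.6]
tcp_pos: [0.502, -0.1993, 0.0488]
orientation: [0.09, 0.875, 0.44, -0.184]
wrist_force: [-0.9, -0.2, -4.3]
tcp_pos: [0.5017, -0.1992, 0.0471]
orientation: [0.09, 0.874, 0.44, -0.185]
wrist_force: [-2.0, 0.9, -1.9]
```

```bash
python3 -m crank '{"travel":[[0,0,0.01],[0,0,0.02],[0,0,0.02],[0,0,0.02],[0,0,0.02]],"turn":[0,0,0,0,0]}'|sed -n 2,4p
for i in 1 2; do python3 -m crank '{"travel":[[0,0,0],[0,0,0],[0,0,0],[0,0,0],[0,0,0]],"turn":[0,0,0,0,0]}' 60|sed -n 2,5p; done
python3 -m crank '{"travel":[[0,0,-0.2],[0,0,-0.5],[0,0,-1],[0,0,-1.6],[0,0,-2.2]],"turn":[0,0,0,0,0]}'|sed -n 2,5p
python3 -m crank '{"travel":[[0,0,-0.8],[0,0,-1.6],[0,0,-2.4],[0,0,-3],[0,0,-3]],"turn":[0,0,0,0,0]}'|sed -n 2,5p
python3 -m crank '{"travel":[[-0.8,0,0],[-1.6,0,0],[-2.4,0,0],[-3,0,0],[-3,0,0]],"turn":[0,0,0,0,0]}'|sed -n 2,5p
python3 - <<'E'
from h import *
from workcell import *
c=read_camera("top");d=read_camera("scene");np.savez("pics/end.npz",**c)
a=cv2.resize(c["image"][120:250,120:400],(800,371),interpolation=2);b=cv2.resize(d["image"][130:280,200:400],(305,229),interpolation=2)
o=np.zeros((600,800,3),np.uint8);o[:371]=a;o[371:,:305]=b
w=read_camera("wrist")["image"];o[371:,305:610]=cv2.resize(w,(305,229))
cv2.imwrite("pics/end.png",o[:,:,::-1]);print(get_state()["clock"])
E
```

```text
tcp_pos: [0.5017, -0.1992, 0.047]
orientation: [0.09, 0.874, 0.44, -0.184]
wrist_force: [-2.0, 3.6, 6.2]
tcp_pos: [0.5017, -0.1995, 0.0459]
orientation: [0.09, 0.874, 0.44, -0.184]
wrist_force: [1.8, -0.1, 0.7]
finger_gap: 0.0601
tcp_pos: [0.5016, -0.1993, 0.0459]
orientation: [0.09, 0.874, 0.44, -0.184]
wrist_force: [0.3, 0.4, -0.1]
finger_gap: 0.0602
tcp_pos: [0.5229, -0.1708, 0.1277]
orientation: [0.09, 0.874, 0.439, -0.185]
wrist_force: [1.1, -0.4, 0.0]
finger_gap: 0.0603
tcp_pos: [0.5551, -0.1318, 0.242]
orientation: [0.093, 0.875, 0.44, -0.181]
wrist_force: [0.4, -0.1, 0.2]
finger_gap: 0.0598
tcp_pos: [0.485, -0.2239, 0.2871]
orientation: [0.091, 0.875, 0.438, -0.184]
wrist_force: [0.0, 0.3, -0.6]
finger_gap: 0.0601
36.85
```

View pics/end.png

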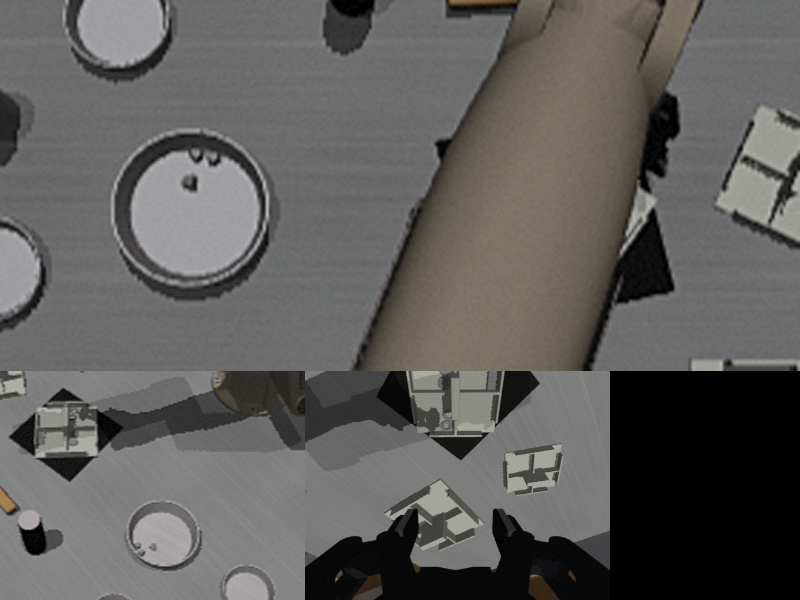

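Run:
```python
from h import *
from workcell import *
d=read_camera("scene")["image"];w=read_camera("wrist")["image"]
a=cv2.resize(d[135:200,200:285],(520,398),interpolation=2);b=cv2.resize(w[0:120,110:270],(280,210))
o=np.zeros((398,800,3),np.uint8);o[:,:520]=a;o[:210,520:]=b
cv2.imwrite("pics/end2.png",o[:,:,::-1])
```

```text
(no output)
```

View pics/end2.png

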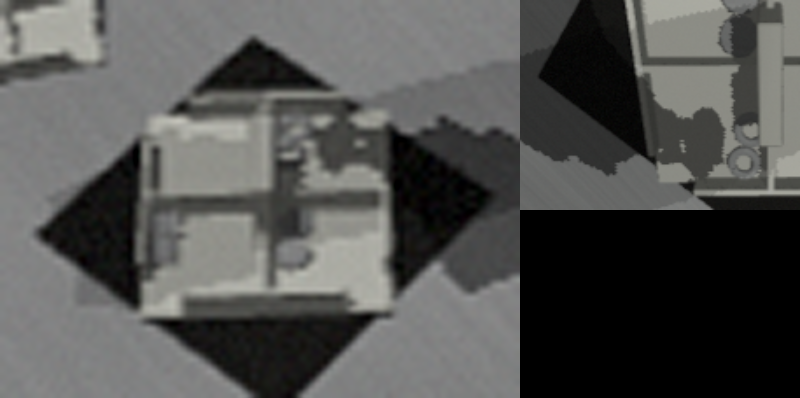

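```bash
python3 -c "
from workcell import *
print(get_state()['qvel'].round(3)); print(hand_in())"
```

```text
[ 0.006  0.007  0.001  0.001 -0.003 -0.001]
the job is handed in; nothing more can be done
None
```

I tipped all three studs into the dish, stood the tray back on the black mat, let go and handed the job in at about 37 s of the 67 s allowed. `hand_in()` gave no verdict, so the result below rests on my own checks.

**How I tipped it:** The moves only allow a turn about the tool's own axis. So I first leaned the empty tool about 24° by pushing it against the arm's reach and joint limits. I gripped the fin with that lean and carried the tray to the dish. There a turn of about 90° about the tool axis tilted the tray to about 32° towards the stud corner, which I computed to be about 85 mm above the bench. Turning back made the tray flat again.

**Last checks:**
- **Studs:** the final top view shows all three in the dish.
- **Tray:** it appears flat on the mat. Its centre, worked out from the tool pose, is within about 5 mm of the mat's centre.
- **Pieces:** the rings and discs are visible in their own bays. The plates show only as a coarse grey patch against the rim of theirs, so I couldn't count them one by one.
- **Can, bottle and brush:** they looked undisturbed in the pictures. I didn't measure them.
- **Forces and contact:** the wrist force readings printed during the run stayed below about 10 N. The gripper is open and clear of everything.

No check failed. One disagreement: the first two estimates of the tray's direction differed by about 5°, and I used the one from the tray's corners, which the wrist camera then confirmed.

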